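Slide the sink strainer into the drip tray's drain well

TASK

Slide the small perforated steel strainer (it has an upright post to hold) across the aluminium drip tray, without lifting it off the tray, until it drops flat into the round drain well; then let go. Leave the larger plain stopper where it lies.

Things in the scene. Friction and masses are not known exactly. Their poses are not given: they have to be found in the camera images.
- strainer_mid (a point): Centre (half-way up) of the loose steel sink strainer that is to be moved, 0.11 to 0.22 kg: a flat disc 66 mm across and 10 mm thick with a ring of small dark perforations, and on its middle an upright round post 24 mm across and 36 mm tall to hold it by (46 mm tall in all). z is up along the post; this point lies 23 mm above its underside. It starts standing on the tray's deck, post up, in either of two places at the tray's -y end, the stopper in the other.
- well (a point): Centre of the floor of the round drain well sunk in the tray: 92 mm across and 12 mm deep, flat floor 10 mm above the shelf, with a small dark outlet in its middle. The strainer fits with 13 mm to spare all round. Axes are those of the tray.
- tray: Fixed aluminium drip tray, 266 mm along its x by 412 mm along its y, screwed to the plywood shelf. Origin: centre of its underside. Its flat deck is 22 mm above the shelf, with a rim 6 mm thick rising 10 mm above the deck. The well's centre is at (0, +110 mm) on the tray; a 22 mm high soap bar lies on the deck by the +x rim about half-way along, clear of the straight way from the strainer to the well.
- stopper_mid (a point): Centre (half-way up) of the loose larger sink stopper, not to be moved: a plain steel disc 100 mm across and 10 mm thick, no perforations, with the same post (24 mm across, 36 mm tall). Too wide for the well. Stands on the deck about 120 mm from the strainer, beside it along the tray's x.
Things that resemble listed ones, but are neither listed nor needed, are in the scene too. What is shaped like the part that bears strainer_mid but green or pink is not meant.

How it is judged:
At the end, for the whole second after the job is handed in: The strainer stands flat on the well's floor (within 4 mm), post up within 0.1 rad, its centre within 16 mm of the well's, released and at rest; the stopper is within 30 mm of where it was (horizontal distance between strainer_mid and well below 0.016 m and z of strainer_mid in the frame of tray below 0.037 m and angle between strainer_mid's own z axis and vertical below 0.1 rad and linear speed of strainer below 0.02 m/s and distance of stopper_mid from where it was at the start of the episode below 0.03 m); the robot touches nothing.
It fails at once if the strainer is lifted more than 15 mm off the tray's deck (z of strainer_mid in the frame of tray above 0.06 m).
It fails at once if the larger stopper is moved more than 30 mm (distance of stopper_mid from where it was at the start of the episode above 0.03 m).
It also fails if it takes over 32 s, if anything falls off the work surface, if the arm or the gripper's body presses on something with over 40 N, if the wrist force passes 120 N, or if a joint passes its speed limit or range.

ROBOT

A 7-joint arm with a two-finger parallel gripper is mounted at the origin on the work surface. World frame = base frame: x ahead of the robot, y to its left, z up, the work surface at z = 0. Lengths are in m, angles in rad, forces in N, time in s.
With the tool pointing down it reaches from about 0.425 to 0.95 m from the base axis. Payload 4.7 kg.
Tool frame: the origin (TCP) lies between the finger pads; the fingertips stand 25 mm ahead of it and the grasp point (between the pads) lies 6 mm ahead of it; z points along the fingers, y is the line along which they close (so a half turn about z gives the same grasp; the last joint's range is limited). The gripper opens to 85 mm and grips with 20 to 120 N. Pads are 22 mm wide; open, the fingers measure 114 mm over their backs; the gripper's body (76 mm by 85 mm) begins 54 mm behind the grasp point. The pads swing forward as they close: fully open they stand 13 mm farther back than shut.
Start: joints at [-1.213, 0.469, -0.049, 1.532, 0.024, 1.141, -0.082], TCP at [0.255, 0.625, 0.229] pointing down, gripper open.
Joint ranges: [-2.59, 2.59], [-0.33, 1.99], [-1.39, 1.29], [0.1, 2.45], [-1.04, 4.18], [0.21, 1.99], [-2.66, 2.66]. Speed limits (rad/s): [2.57, 2.57, 3.14, 3.14, 3.14, 3.14, 3.14].

INTERFACE

Orientations are given as a 3x3 rotation matrix whose columns are the frame's x, y, z axes.
In Python, from rig import * gives the robot as it stands. Calls block until the motion is done:
- movep(position, orientation): joint-space move of the TCP to a pose.
- move_l(position, attitude=None, feed=0.15, until_force=None): straight line of the TCP; attitude=None keeps the orientation; feed is the mean speed in m/s. With until_force (N) it stops when the force on the tool has changed by that much, and returns True; else False.
- move_joints(angles): joint-space move.
- command_gripper(opening, newtons=None): finger opening in m; newtons is the grip in N (None keeps the last); returns when the fingers have stopped.
- sleep(seconds).
- inverse_kinematics(position, orientation): joint angles nearest the present ones, or None.
- sense(): the state.
- camera(name): name is "scene" or "top" or "wrist"; returns (picture, depth): 384x512x3 uint8, red, green, blue; 384x512 float32, m along the optical axis (not along the pixel's ray), 0 where there is no reading.
- camera_params(name): a dict with "K" (3x3 intrinsics, pixels), "position" and "rotation" of the camera in the world; the wrist camera has in their place "tool_from_camera" (4x4, takes a point from camera to tool coordinates, whose origin is the TCP and whose axes are the flange's). Camera axes: x right, y down, z forward; pixel columns grow to the right and rows downward; lengths in m; the calibration is good to about 2 mm. The wrist camera is an equidistant fisheye: a pixel r from the principal point sees the ray r / f radians off the axis. A picture is of the moment at which its call begins: read the wrist's pose just before it. camera_params takes no time and is no camera call.
A pose or a line that the arm cannot do raises Unreachable and nothing moves.
- finish_job(): hands the job in; it is judged then, once.
The state is a dict: "time_s": time; "joint_pos": joint angles; "qd": joint speeds; "joint_efforts": joint torques, N m; "position": TCP position; "tcp_rot": TCP orientation; "wrist_force": force on the tool from outside, world axes, zero at the start; "ft_torque": the same for the moment, N m; "finger_gap": finger opening in m; "gripper_force": force on a finger pad.
Only numpy, scipy, OpenCV 4.12 (cv2) and the standard library are available. Lean on these libraries where they do the work, as an engineer would, in place of code of your own. Each camera call takes 0.05 s, during which the arm holds its last target. There are 200 camera calls.

## Working session

There is one attempt and no reset: what is moved stays moved. The work goes in short steps, each a Python script; the robot and the scene stay as the last script left them, time stands still between calls to the robot, and variables do not carry over. Pictures are saved under pics/ and viewed, at most 10 in all, crops included, and the job is handed in when it is done.

```bash
mkdir -p pics
cat > h.py <<'E'
from rig import *
import numpy as np, cv2
def snap(n,f):
    im,d=camera(n); cv2.imwrite(f'pics/{f}.png',im[:,:,::-1]); np.save(f'pics/{f}.npy',d); return im,d
def w(n,u,v,d):
    p=camera_params(n);K=np.array(p["K"])
    c=np.array([(u-K[0,2])/K[0,0],(v-K[1,2])/K[1,1],1])*d
    return np.array(p["rotation"])@c+np.array(p["position"])
E
python3 - <<'E'
from h import *
a,_=snap("top","top0"); b,_=snap("scene","sc0")
s=sense();print(s["time_s"],s["position"],s["tcp_rot"]);print(camera_params("top"))
cv2.imwrite("pics/top0b.png",cv2.resize(a,(800,600),interpolation=cv2.INTER_CUBIC)[:,:,::-1])
E
```

```text
0.1 [0.25444743 0.6246673  0.22826357] [[-9.26111200e-01  3.77250163e-01 -6.00050820e-04]
 [ 3.77250637e-01  9.26109811e-01 -1.60481817e-03]
 [-4.97049651e-05 -1.71260964e-03 -9.99998532e-01]]
{'K': array([[446.76950212,   0.        , 254.3624844 ],
       [  0.        , 446.76950212, 189.69539674],
       [  0.        ,   0.        ,   1.        ]]), 'position': array([ 0.34511868, -0.04181212,  1.03179522]), 'rotation': array([[-0.01342001, -0.99068162,  0.13553532],
       [-0.99990928,  0.01313897, -0.00296794],
       [ 0.00115949, -0.13556286, -0.99076807]])}
```

View pics/top0b.png

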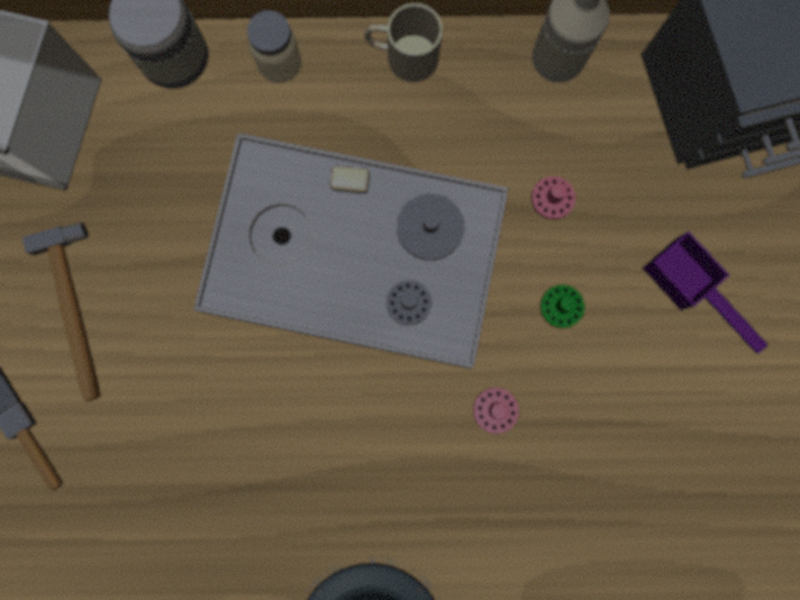

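View pics/sc0.png

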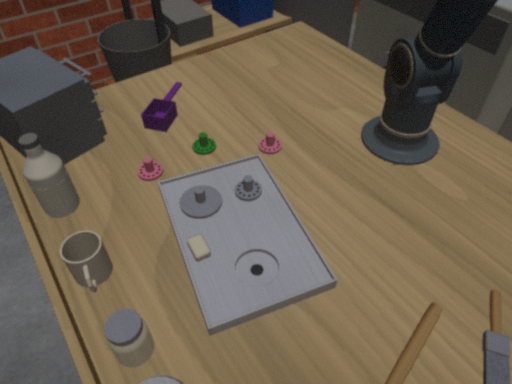

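Candidates in the enlarged top view are the steel perforated disc (409,302), the plain larger disc (431,227, the stopper), pink ones (553,197) and (496,410), and a green one (563,306). I choose (409,302). The well outlet is at (281,236). I'll check with a close crop and measure.

Run:
```python
from h import *
im=cv2.imread("pics/top0.png");d=np.load("pics/top0.npy")
cv2.imwrite("pics/crop.png",cv2.resize(im[80:240,120:333],(799,600),interpolation=cv2.INTER_CUBIC))
f=.64
def med(u,v,r=2):
    p=d[int(v)-r:int(v)+r+1,int(u)-r:int(u)+r+1];return np.median(p[p>0])
for n,u,v in [("strpost",409,300),("strdisc",394,308),("stop post",431,225),("stopdisc",455,240),("outlet/floor",265,236),("deck",340,260),("shelf",300,450),("c1",239,137),("c2",505,188),("c3",472,365),("c4",198,309)]:
    u*=f;v*=f;dd=med(u,v,1);print(n,round(float(dd),4),w("top",u,v,dd).round(4))
# depth map heights: post tops & disc region
u,v=np.meshgrid(np.arange(512),np.arange(384));p=camera_params("top");K=p["K"]
P=np.stack([(u-K[0,2])/K[0,0]*d,(v-K[1,2])/K[1,1]*d,d],-1)@p["rotation"].T+p["position"]
np.save("pics/P.npy",P)
for c in [(262,192),(276,144)]:
    m=(np.hypot(u-c[0],v-c[1])<14)&(d>0)
    z=P[m][:,2];t=m&(P[...,2]>np.percentile(z,99)-.008)
    print("top",P[t].mean(0).round(4),t.sum(),z.max())
```

```text
strpost 0.9714 [ 0.4716 -0.0607  0.0687]
strdisc 1.0059 [ 0.465  -0.0396  0.0329]
stop post 0.987 [ 0.5783 -0.0935  0.0677]
stopdisc 1.0199 [ 0.5638 -0.13    0.0326]
outlet/floor 1.0437 [0.5787 0.1519 0.0097]
deck 1.0264 [0.5384 0.0389 0.0221]
shelf 1.0108 [ 0.2637  0.0992 -0.    ]
c1 1.0429 [0.7256 0.1886 0.0306]
c2 1.031 [ 0.6413 -0.2058  0.0322]
c3 0.9967 [ 0.3817 -0.1499  0.0312]
c4 1.0066 [0.4674 0.243  0.0317]
top [ 0.474  -0.0604  0.0678] 93 0.07202883400212379
top [ 0.5859 -0.094   0.0678] 92 0.07277554065334058
```

View pics/crop.png

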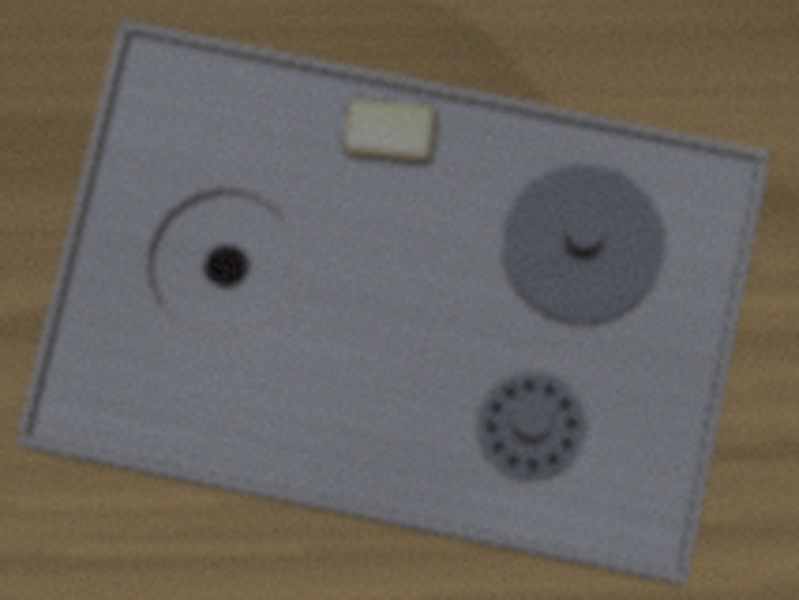

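The crop shows the strainer with perforations at (531,427), the plain stopper at (583,245), the well outlet at (226,266) and the soap at (390,130). The choice is confirmed, so I'll approach.

```bash
cat >> h.py <<'E'
def ray(n,u,v,z):
    a=w(n,u,v,1.);o=np.array(camera_params(n)["position"]);return o+(a-o)*(z-o[2])/(a-o)[2]
def fish(u,v,z,s):
    p=camera_params("wrist");K=p["K"];T=np.array(p["tool_from_camera"])
    x=np.array([(u-K[0,2])/K[0,0],(v-K[1,2])/K[1,1]]);t=np.hypot(*x)
    r=np.r_[x/t*np.sin(t),np.cos(t)] if t>0 else np.array([0,0,1.])
    R=np.array(s["tcp_rot"]);o=R@T[:3,3]+s["position"];r=R@T[:3,:3]@r
    return o+r*(z-o[2])/r[2]
ty=np.array([.209,.978,0]);ty/=np.linalg.norm(ty)
R0=np.column_stack([np.cross(ty,[0,0,-1]),ty,[0,0,-1]])
S0=np.array([.474,-.0604])
E
python3 - <<'E'
from h import *
c=lambda x,y:(120+x/3.75,80+y/3.75)
print("outlet",ray("top",*c(226,266),.010),"disc",ray("top",*c(531,427),.032),"stopper",ray("top",*c(583,245),.032))
movep([*S0,.15],R0)
s=sense();im,_=snap("wrist","w1");print(s["time_s"],s["position"],camera_params("wrist"))
np.save("pics/s1.npy",{k:s[k] for k in("tcp_rot","position")},allow_pickle=True)
E
```

```text
outlet [0.57856379 0.12694817 0.01      ] disc [ 0.47217583 -0.06100493  0.032     ] stopper [ 0.58377096 -0.0945058   0.032     ]
2.6667 [ 0.47439311 -0.05958409  0.15004449] {'K': array([[297.31863964,   0.        , 246.18784617],
       [  0.        , 297.31863964, 192.44770599],
       [  0.        ,   0.        ,   1.        ]]), 'tool_from_camera': array([[ 8.13891591e-04, -9.53564087e-01, -3.01189094e-01,
         7.84025045e-02],
       [ 9.99999086e-01,  4.50833298e-04,  1.27492134e-03,
         4.01926757e-04],
       [-1.07993313e-03, -3.01189856e-01,  9.53563582e-01,
        -1.44141983e-01],
       [ 0.00000000e+00,  0.00000000e+00,  0.00000000e+00,
         1.00000000e+00]])}
```

View pics/w1.png

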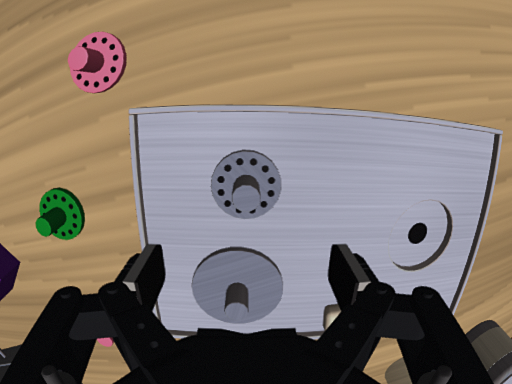

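The wrist view shows the strainer disc centred at (246,184), the post top at about (246,198), and the outlet at (417,233). I'll cross-check these, then descend, grip and slide.

Run:
```python
from h import *
s=np.load("pics/s1.npy",allow_pickle=True).item()
d=fish(246,184,.032,s);o=fish(417.5,233,.010,s);print("disc",d,"outlet",o)
c=(d[:2]+[.4731,-.0607])/2
if np.hypot(*(d[:2]-[.4731,-.0607]))>.008: raise SystemExit("disagree")
print(move_l([*c,.066],R0,feed=.1,until_force=8))
print(sense()["position"])
print(command_gripper(0.0,35))
s=sense();print(s["time_s"],s["position"],s["finger_gap"],s["gripper_force"],s["wrist_force"])
```

```text
disc [ 0.47091261 -0.05823182  0.032     ] outlet [0.57808961 0.12917438 0.01      ]
False
[ 0.47250302 -0.05956219  0.06642137]
False
4.475 [ 0.47202851 -0.05946908  0.06601427] 7.337086135049598e-05 0.5383509211242199 [-0.77707163 -0.41078598  1.05626085]
```

Fingers closed on nothing, so I'll look.

Run:
```python
from h import *
a,_=snap("scene","sc1");b,_=snap("wrist","w2");t,_=snap("top","t2")
cv2.imwrite("pics/m.png",np.vstack([cv2.resize(a[140:260,130:330],(500,300)),cv2.resize(b,(500,300))])[:,:,::-1])
```

```text
(no output)
```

View pics/m.png

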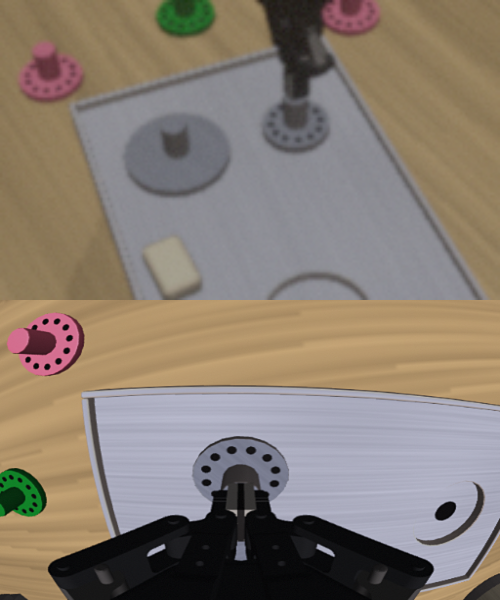

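Run:
```python
from h import *
s=sense()
print("disc now",fish(247,217.6,.032,s))
p=camera_params("wrist");T=np.array(p["tool_from_camera"]);K=p["K"]
def proj(x):
    c=T[:3,:3].T@(np.array(x)-T[:3,3]);t=np.arctan2(np.hypot(c[0],c[1]),c[2]);r=c[:2]/np.hypot(c[0],c[1])*t
    return r*K[0,0]+[K[0,2],K[1,2]]
print("tip expected px",proj([0,0,.025]),proj([.011,0,.025]),"grasp",proj([0,0,.006]))
im=cv2.imread("pics/w2.png")
cv2.imwrite("pics/w2c.png",cv2.resize(im[160:320,180:320],(700,800))[:600])
move_l([*s["position"][:2],.11],feed=.1)
command_gripper(.085)
```

```text
disc now [ 0.46731139 -0.0572374   0.032     ]
tip expected px [245.15407645 230.53770363] [245.14595041 214.23298527] grasp [245.08348184 244.56878241]
```

View pics/w2c.png

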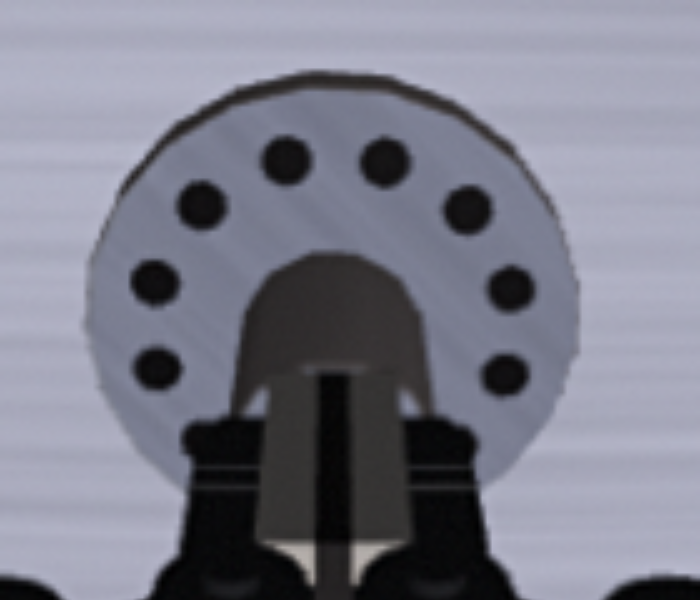

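The fingers seem to have closed just above the post top. I'll pre-close to 45 mm, feel down to the disc, back off slightly and grip.

Run:
```python
from h import *
command_gripper(.045)
hit=move_l([.472,-.0595,.046],R0,feed=.05,until_force=4)
s=sense();z=s["position"][2];print(hit,s["time_s"],s["position"],s["wrist_force"],s["finger_gap"])
b,_=snap("wrist","w3");cv2.imwrite("pics/w3c.png",cv2.resize(b[150:310,150:350],(750,600))[:,:,::-1])
```

```text
False 7.9083 [ 0.47227934 -0.0595193   0.04628724] [ 0.18789071 -0.2059152   0.47361849] 0.044542816041240864
```

View pics/w3c.png

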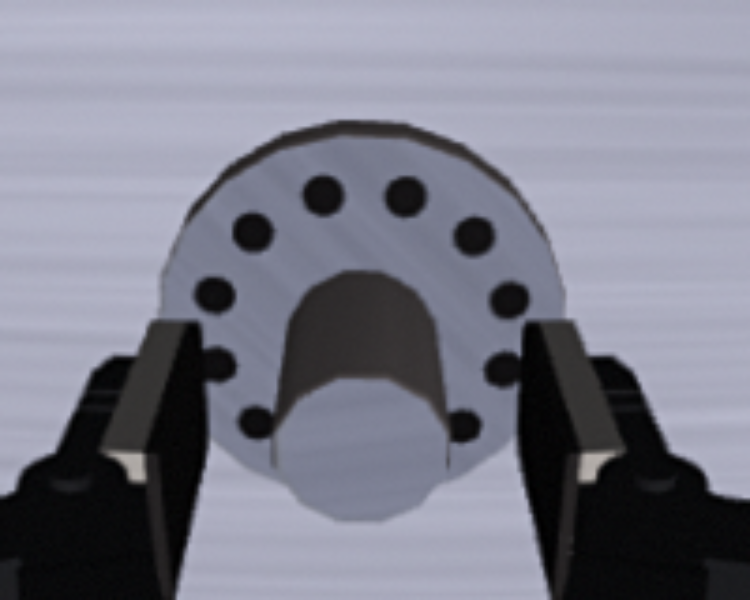

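The post (top centred at crop (360,445)) lies centred between the pads. The tips (row about 320) are still well above the disc, so I'll go slightly lower under force guard and grip.

Run:
```python
from h import *
hit=move_l([.472,-.0595,.040],R0,feed=.04,until_force=4)
print(hit,sense()["position"])
print(command_gripper(0.0,35))
s=sense();print(s["time_s"],s["position"],s["finger_gap"],s["gripper_force"],s["wrist_force"])
if s["finger_gap"]>.018:
    T=np.array([.5782,.128])
    z=s["position"][2]
    print(move_l([*T,z],R0,feed=.06,until_force=25))
    s=sense();print(s["time_s"],s["position"],s["finger_gap"],s["wrist_force"])
    t,_=snap("top","t4");b,_=snap("wrist","w4")
    cv2.imwrite("pics/m4.png",np.vstack([cv2.resize(t[80:240,120:333],(400,300)),cv2.resize(b,(400,300))])[:,:,::-1])
```

```text
False [ 0.47172113 -0.0594786   0.03971425]
False
8.575 [ 0.47210295 -0.05957013  0.04015489] 0.02274837742981866 34.27021622657776 [ 0.31694487 -0.18895918  0.86796239]
False
12.3167 [0.57816983 0.12785437 0.04018065] 0.022810109348144685 [-0.01053791 -0.13662726 -1.81502571]
```

View pics/m4.png

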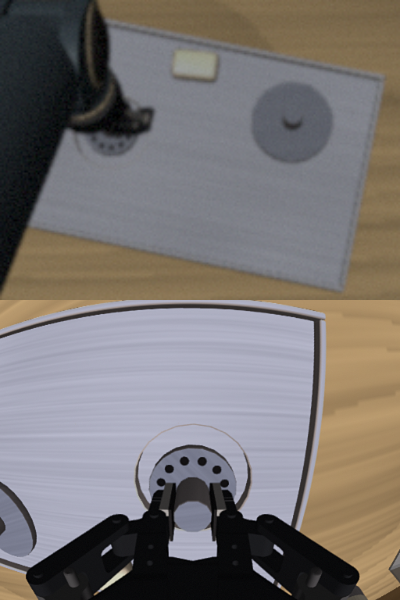

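The strainer is held over the well, laterally centred at column 193. The near well rim is at row 425 and the near disc edge at row 446. I'll compute the offset along x.

Run:
```python
from h import *
s=sense()
a=fish(247,125*1.28,.022,s);b=fish(247,146*1.28,.022,s);b2=fish(247,147*1.28,.032,s)
l=fish(136*1.28,175*1.28,.022,s);r=fish(250*1.28,175*1.28,.022,s)
print("rim",a,"disc edge",b,b2,"well c from rim",a+.046*-R0[:,0],"disc c",b+.033*-R0[:,0])
print(l,r,np.linalg.norm(l-r),(l+r)/2)
im=cv2.imread("pics/w4.png");cv2.imwrite("pics/w4c.png",cv2.resize(im[150:290,160:340],(770,600)))
```

```text
rim [0.53337129 0.1385534  0.022     ] disc edge [0.54861321 0.13531788 0.022     ] [0.54641448 0.13574689 0.032     ] well c from rim [0.57835558 0.12894019 0.022     ] disc c [0.58088455 0.12842145 0.022     ]
[0.56227706 0.08718693 0.022     ] [0.58080424 0.17386566 0.022     ] 0.0886366678816361 [0.57154065 0.13052629 0.022     ]
```

View pics/w4c.png

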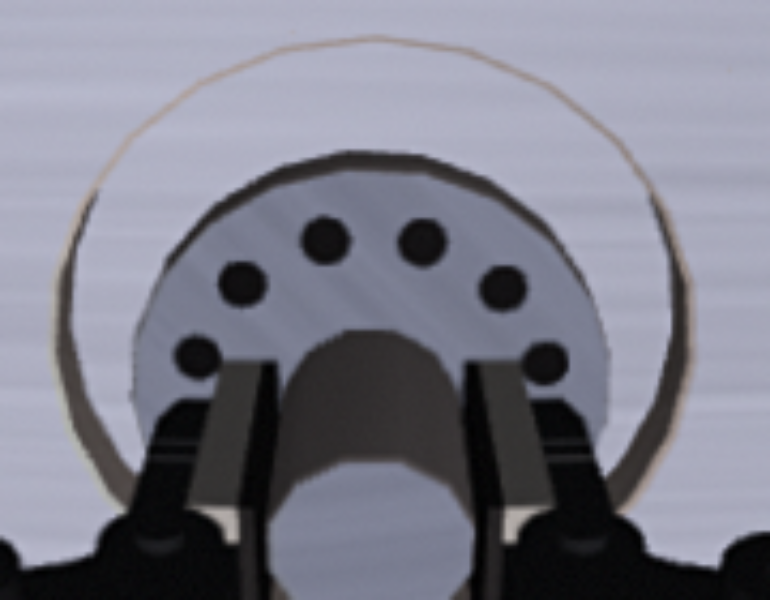

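The disc is within about 3 mm of the well centre. I'll lower to the floor, release, rise and check.

Run:
```python
from h import *
s=sense();x,y,z=s["position"]
print(move_l([x-.001,y,z-.0125],R0,feed=.03,until_force=6),sense()["position"])
command_gripper(.05);x,y,_=sense()["position"]
move_l([x,y,.16],R0,feed=.12);sleep(.2)
s=sense();print(s["time_s"],s["finger_gap"],s["position"])
np.save("pics/s5.npy",{k:s[k] for k in("tcp_rot","position")},allow_pickle=True)
b,_=snap("wrist","w5");cv2.imwrite("pics/w5c.png",cv2.resize(b,(768,576))[:,:,::-1])
```

```text
True [0.57696602 0.12784809 0.02815878]
14.6667 0.050084689957509185 [0.57587213 0.12768045 0.15930372]
```

View pics/w5c.png

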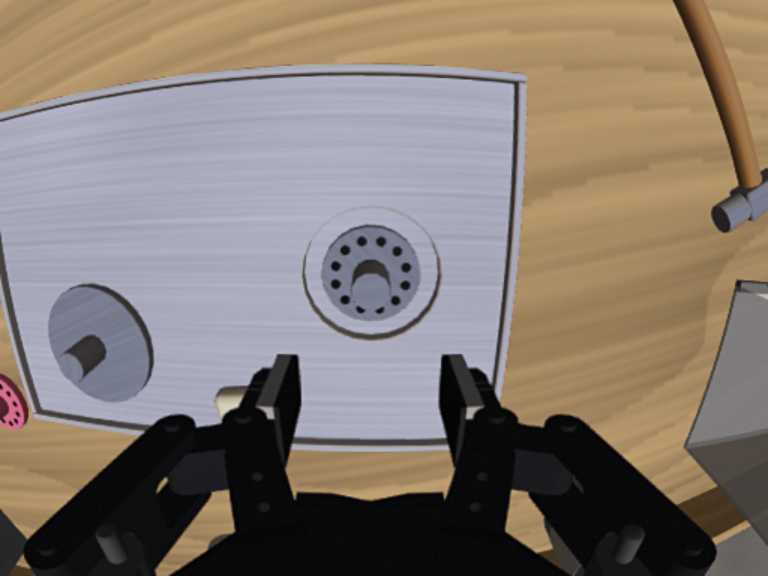

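The strainer, at (371,273), sits flat inside the well ring, which is centred at about (371,272). The gripper is clear of everything and the stopper at (100,342) is undisturbed, so I'll hand it in.

```bash
python3 -c "
from rig import *
print(finish_job())"
```

```text
the job is handed in; nothing more can be done
None
```

I slid the strainer across the tray, lowered it flat into the drain well and released it, then handed the job in at about 15 s; the last picture shows it centred with the stopper undisturbed, but no verdict came back.

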